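# Stir the tumbler's polishing balls and set it to full speed

## Robot

A 6-joint arm with a two-finger parallel gripper is mounted at the origin on the work surface. World frame = base frame: x ahead of the robot, y to its left, z up, the work surface at z = 0. Lengths are in m, angles in rad, forces in N, time in s.
With the tool pointing down it reaches from about 0.25 to 0.85 m from the base axis. Payload 12.5 kg.
Tool frame: the origin (TCP) lies between the finger pads; the fingertips stand 11 mm ahead of it and the grasp point (between the pads) lies 8 mm behind it (arm.tip_reach is the distance from the TCP to the fingertips, in m); z points along the fingers, y is the line along which they close (so a half turn about z gives the same grasp; the last joint's range is limited). The gripper opens to 93 mm and grips with 3 to 60 N. Pads are 15 mm wide; open, the fingers measure 128 mm over their backs; the gripper's body (75 mm by 188 mm) begins 65 mm behind the grasp point.
Start: joints at [1.129, 0.351, 1.652, -0, 1.139, -0.085], TCP at [0.192, 0.515, 0.23] pointing down, gripper open.
Joint ranges: [-2.75, 2.75], [-0.79, 2.1], [0.01, 2.65], [-1.57, 4.71], [0.07, 3.14], [-2.87, 2.87]. Speed limits (rad/s): [2.22, 2.22, 2.79, 3.14, 3.14, 3.14].

## Interface

Orientations are given as a 3x3 rotation matrix whose columns are the frame's x, y, z axes.
In Python, from workcell import arm gives the robot as it stands.
- The arm moves only by the tool jog_arm, called in YAML: its name, and indented under it one key for each argument. Schema: {"type":"object","properties":{"steps":{"type":"object","properties":{"tx":{"type":"array","items":{"type":"number"},"minItems":1,"maxItems":10},"ty":{"type":"array","items":{"type":"number"},"minItems":1,"maxItems":10},"tz":{"type":"array","items":{"type":"number"},"minItems":1,"maxItems":10},"ax":{"type":"array","items":{"type":"number"},"minItems":1,"maxItems":10},"ay":{"type":"array","items":{"type":"number"},"minItems":1,"maxItems":10},"az":{"type":"array","items":{"type":"number"},"minItems":1,"maxItems":10}},"additionalProperties":false,"required":["tx","ty","tz","ax","ay","az"]},"aperture":{"type":"number"},"grip_n":{"type":"number"},"only":{"type":"string"},"quiet":{"type":"boolean"},"lines":{"type":"string"}},"required":["steps"],"additionalProperties":false}. steps is an object with one list for each field, all of the same length, 1 to 10, a row being the entries at one place: tx, ty, tz (the shift in m), ax, ay, az (a rotation vector in rad); each row shifts and turns the commanded pose from where the row before left it, along the tool's axes as they then stand; what a row does not reach is not made up. A row lasts 1/10 s, in which the tool goes at most 0.05 m and 0.15 rad, less where a joint would pass 70% of its speed; a pose out of reach is approached as far as the arm can. aperture is the opening from 0.0 (shut) to 1.0 (fully open), set as the call begins (left out keeps the last). The fingers move at their own pace and stop on an object; grip_n is the grip in N (left out, the last holds). Time passes only in rows, so rows that do not move let the fingers close. The tool returns the time, the measured TCP pose, the force, the opening and the grip force at its end. only (a regular expression) keeps the lines of the reply that match it, lines (a string "A,B") keeps lines A to B, and quiet returns only ok. Input that does not fit is refused with a message, and nothing moves.
- arm.sense(): the state, without advancing time (a new reading comes with each control period).
- arm.read_camera(name): name is "scene" or "top" or "wrist"; returns a dict with "img" (420x560x3 uint8, red, green, blue), "depth" (420x560 float32, m along the optical axis (not along the pixel's ray), 0 where there is no reading), "vfov" (degrees; the focal length in pixels is half the picture's height over the tangent of half this angle, whatever the lens; pixels are square), "cx", "cy" (the principal point, pixels), "k1" (the pictures are not rectified: a ray, as slopes to the right and down, at radius r is drawn at 1 + k1 r^2 times it, then the intrinsics apply), "T" (4x4, takes a point from camera to world coordinates). Camera axes: x right, y up, looking along -z (the intrinsics and any distortion apply to the point x, -y, -z); pixel columns grow to the right and rows downward; lengths in m; the calibration is good to about 2 mm. A picture is of the moment at which its call begins.
- arm.finish_job(): hands the job in; it is judged then, once.
The state is a dict: "time": time; "joints": joint angles; "joint_vel": joint speeds; "effort": joint torques, N m; "tool_pos": TCP position; "orientation": TCP orientation; "wrist_force": force on the tool from outside, world axes, zero at the start; "moment": the same for the moment, N m; "grip_width": opening from 0.0 (shut) to 1.0 (fully open); "finger_force": force on a finger pad.
Only numpy, scipy, OpenCV 4.12 (cv2) and the standard library are available. Lean on these libraries where they do the work, as an engineer would, in place of code of your own. Each camera call takes 0.05 s, during which the arm holds its last target. There are 200 camera calls.

## Task

Take the stirrer out of its pot and, with its foot down between the white balls in the tumbler's bowl, stir them anticlockwise (seen from above) for two full rounds, starting at the side of the bowl farthest from the robot, so that most of the balls end up lying somewhere else. Then stand the stirrer foot down in its pot again, let go, and only then slide the tumbler's speed control fully home to the robot's left (the end with the longest white bars). Keep all balls in the bowl, do not touch them with the fingers, and leave the glue bottle, tape roll and cork block alone.

Things in the scene. Friction and masses are not known exactly. Their poses are not given: they have to be found in the camera images.
- tumbler: Bench tumbler, fixed, a green box 270 x 220 mm, top face 50 mm above the bench, on which a black round bowl is fixed. Origin: centre of its underside. x points away from the robot (within 0.25 rad), y to its left. Bowl axis at x = +40 mm, y = 0; the speed slider runs along y at x = -102 mm, nearer the robot. White bars beside it grow longer to the left.
- bowl_floor (a point): Centre of the bowl's inner floor, 56 mm above the bench; axes as the tumbler's (x far, y left, z up). Inner radius 75 mm at the floor and 81 mm at the rim; wall 4 mm; rim 64 mm above this point. Flat floor. The six balls start on it in a ring about 50 mm from the middle, which is free to 26 mm radius.
- speed (a joint): Position of the tumbler's speed slider, a black grip: 0 at the right-hand end of its track (low), 0.100 m at the left-hand end (full), growing along the tumbler's +y; it starts at 0 to 0.03. It moves stiffly (about 1.5 N) and stays where it is left.
- speed_top (a point): Centre of the top of the slider's grip, 104.5 mm above the bench. The grip is 28 mm across the track (tumbler x), 20 mm along it (tumbler y) and 40 mm tall, standing on a flat track housing 40 x 150 mm whose top is 64 mm above the bench. The bowl's rim, 120 mm above the bench, is 57 mm away in x.
- stirrer: Loose stirrer, upright at the start with its foot on the pot's floor: 205 mm tall, about 120 g. Origin: centre of the underside of its foot; z runs up along it. Steel foot disc 26 mm across and 14 mm tall; steel rod 12 mm across; round wooden handle 22 mm across from 120 to 205 mm above the foot. It can be gripped by the handle from straight above.
- pot: Fixed round grey pot in which the stirrer stands, 84 mm across outside, 76 mm inside, 75 mm tall, open on top. Origin: centre of its underside on the bench.
- pot_floor (a point): Centre of the pot's inner floor, 6 mm above the bench.
- ball0_center (a point): Centre of loose white ceramic ball 0, 30 mm across, 35 g, lying in the bowl.
- ball1_center (a point): Centre of loose white ceramic ball 1, 30 mm across, 35 g, lying in the bowl.
- ball2_center (a point): Centre of loose white ceramic ball 2, 30 mm across, 35 g, lying in the bowl.
- ball3_center (a point): Centre of loose white ceramic ball 3, 30 mm across, 35 g, lying in the bowl.
- ball4_center (a point): Centre of loose white ceramic ball 4, 30 mm across, 35 g, lying in the bowl.
- ball5_center (a point): Centre of loose white ceramic ball 5, 30 mm across, 35 g, lying in the bowl.
- glue: Bystander: glue bottle standing on the bench, 48 mm across, 120 mm tall; origin at its underside.
- tape: Bystander: roll of yellow tape lying flat, 90 mm across, 24 mm tall; origin at its underside.
- block: Bystander: cork block 90 x 70 x 90 mm; origin at its underside.

How it is judged:
By the outcome, as a careful person would: the job done as asked, in the order asked, and still so for the second after the job is handed in, with the robot touching nothing.
It also fails if it takes over 72 s, if anything falls off the work surface, if the arm or the gripper's body presses on something with over 40 N, if the wrist force passes 120 N, or if a joint passes its speed limit or range.

## Working session

There is one attempt and no reset: what is moved stays moved. The work goes in short steps, Python scripts to look and compute and a tool call to move; the robot and the scene stay as the last step left them, time stands still between calls to the robot, and variables do not carry over. Pictures are saved under pics/ and viewed, at most 10 in all, crops included, and the job is handed in when it is done.

```bash
mkdir -p pics; ls; cat > h.py <<'E'
import numpy as np, cv2
from workcell import arm
def cloud(c):
    H,W=c["depth"].shape; f=H/2/np.tan(np.radians(c["vfov"])/2)
    K=np.array([[f,0,c["cx"]],[0,f,c["cy"]],[0,0,1.]])
    v,u=np.mgrid[:H,:W]
    p=np.stack([u,v],-1).reshape(-1,1,2).astype(np.float64)
    s=cv2.undistortPoints(p,K,np.array([c["k1"],0,0,0,0.])).reshape(H,W,2)
    d=c["depth"]
    P=np.stack([s[...,0]*d,-s[...,1]*d,-d],-1)
    P=P@c["T"][:3,:3].T+c["T"][:3,3]
    P[d==0]=np.nan
    return P
E
python3 - <<'E'
from h import *
s=arm.sense();print(s["time"],s["tool_pos"],s["orientation"])
for n in("top","scene"):
    c=arm.read_camera(n);cv2.imwrite(f"pics/{n}0.png",c["img"][...,::-1]);np.savez(f"{n}0.npz",P=cloud(c),img=c["img"]);print(n,c["T"].round(3).tolist())
E
```

```text
pics
workcell.py
0.0 [0.19195169 0.5150705  0.22910802] [[-9.37018729e-01  3.49278808e-01 -4.65481264e-04]
 [ 3.49279110e-01  9.37018153e-01 -1.04101576e-03]
 [ 7.25596516e-05 -1.13803414e-03 -9.99999350e-01]]
top [[0.009, 0.994, -0.107, 0.424], [-1.0, 0.007, -0.013, -0.05], [-0.012, 0.107, 0.994, 1.21], [0.0, 0.0, 0.0, 1.0]]
scene [[-0.509, -0.514, 0.69, 1.462], [0.86, -0.321, 0.396, 0.464], [0.017, 0.795, 0.606, 0.864], [0.0, 0.0, 0.0, 1.0]]
```
View pics/top0.png

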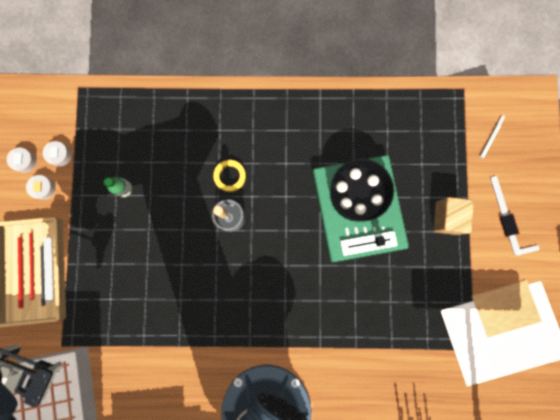

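View pics/scene0.png

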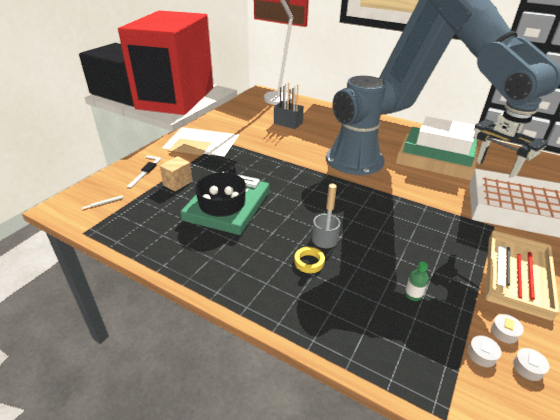

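The top view shows the pot at (228,215), the handle top at (221,211), the tumbler bowl at (362,190) and the slider grip at (380,240). The tape is at (230,176), the glue at (118,187) and the cork block at (455,215). The scene view agrees with this.

```bash
python3 - <<'E'
from h import *
z=np.load("top0.npz");P=z["P"];I=z["img"].astype(int)
q=np.load("scene0.npz");Q=q["P"]
A=np.concatenate([P.reshape(-1,3),Q.reshape(-1,3)])
src=np.r_[np.zeros(P.shape[0]*P.shape[1]),np.ones(Q.shape[0]*Q.shape[1])]
def near(c,r,z0,z1,k=None):
    m=(np.hypot(A[:,0]-c[0],A[:,1]-c[1])<r)&(A[:,2]>z0)&(A[:,2]<z1)
    if k is not None:m&=src==k
    return A[m]
for n,(u,v) in dict(pot=(228,215),handle=(221,211),bowl=(362,190),grip=(380,240),tape=(230,162),block=(455,215),glue=(113,184)).items():print(n,np.nanmedian(P[v-1:v+2,u-1:u+2].reshape(-1,3),0).round(4))
# circle fits
def circ(p):
    M=np.c_[2*p[:,:2],np.ones(len(p))];s=np.linalg.lstsq(M,(p[:,:2]**2).sum(1),rcond=None)[0];return s[:2].round(4),np.sqrt(s[2]+s[0]**2+s[1]**2).round(4),len(p)
b=np.nanmedian(P[189:192,361:364].reshape(-1,3),0)
for k in(0,1):
    print("bowlrim",circ(near(b,.13,.112,.128,k)))
    h=near(P[211,221],.08,.195,.23,k);print("handle",len(h),h.mean(0).round(4),h[:,2].max())
    for zz in(.08,.11,.14,.17,.2):
        h=near(P[215,228],.07,zz-.01,zz+.01,k);print(zz,len(h),h.mean(0).round(4) if len(h) else 0)
    print("pot",circ(near(P[215,228],.06,.068,.079,k)))
g=near(P[240,380],.05,.095,.115);print("grip",g.mean(0),g.min(0),g.max(0),len(g))
# box top
hsv=cv2.cvtColor(z["img"],cv2.COLOR_RGB2HSV)
m=((hsv[...,0]>60)&(hsv[...,0]<95)&(hsv[...,1]>100)&(P[...,2]>.04)&(P[...,2]<.06)).astype(np.uint8)
p=P[m>0];p=p[np.hypot(*(p[:,:2]-b[:2]).T)<.25]
r=cv2.minAreaRect(p[:,:2].astype(np.float32));print("box",r,p[:,2].mean())
E
```

```text
pot [0.535  0.109  0.0776]
handle [0.5318 0.1072 0.2125]
bowl [ 0.611  -0.2638  0.0567]
grip [ 0.4693 -0.3002  0.1051]
tape [0.6959 0.1136 0.0253]
block [ 0.5387 -0.5045  0.0915]
glue [0.6142 0.4155 0.1079]
bowlrim (array([ 0.6022, -0.2513]), np.float64(0.0818), 370)
handle 70 [0.5343 0.1134 0.2102] 0.21473512713752363
0.08 140 [0.536  0.1095 0.0753]
0.11 0 0
0.14 11 [0.5297 0.1076 0.1389]
0.17 12 [0.5302 0.1072 0.1679]
0.2 28 [0.5323 0.1121 0.2046]
pot (array([0.5377, 0.11  ]), np.float64(0.0392), 136)
bowlrim (array([ 0.6025, -0.248 ]), np.float64(0.0824), 305)
handle 57 [0.5393 0.1192 0.2073] 0.2149903338401009
0.08 141 [0.5402 0.1167 0.0755]
0.11 19 [0.5376 0.1197 0.1098]
0.14 40 [0.5414 0.1197 0.1407]
0.17 39 [0.5415 0.1205 0.1698]
0.2 38 [0.5415 0.1202 0.2006]
pot (array([0.5387, 0.1142]), np.float64(0.0385), 157)
grip [ 0.4692195  -0.30137765  0.10348876] [ 0.45431775 -0.31428574  0.09555284] [ 0.48591911 -0.28966771  0.10888361] 114
box ((0.5629118084907532, -0.25908786058425903), (0.2677672803401947, 0.21882028877735138), 11.00622844696045) 0.04995430752190909
```

```bash
python3 - <<'E'
from h import *
a=.192;R=np.array([[np.cos(a),-np.sin(a)],[np.sin(a),np.cos(a)]])
z=np.load("top0.npz");P=z["P"];hsv=cv2.cvtColor(z["img"],cv2.COLOR_RGB2HSV)
L=(P[...,:2]-[.602,-.2505])@R
m=((np.hypot(L[...,0],L[...,1])<.07)&(hsv[...,1]<70)&(hsv[...,2]>120)&(P[...,2]>.06)&(P[...,2]<.1)).astype(np.uint8)
n,lab,st,c=cv2.connectedComponentsWithStats(m)
for i in range(1,n):
    q=L[lab==i].mean(0);print(len(L[lab==i]),q.round(4),np.degrees(np.arctan2(q[1],q[0])).round(),np.hypot(*q).round(4),P[lab==i][:,2].max().round(3))
s=arm.sense()
D=np.array([.5355,.115,.30])-s["tool_pos"];print("tool delta world->after rot",D, (R.T@D[:2]))
print("now tool axes",s["orientation"].T@D)
E
```

```text
92 [ 0.0529 -0.0003] -0.0 0.0529 0.09
92 [ 0.0252 -0.0443] -60.0 0.0509 0.088
95 [0.0241 0.0425] 60.0 0.0489 0.089
86 [-0.0294 -0.0435] -124.0 0.0525 0.089
90 [-0.0228  0.0408] 119.0 0.0467 0.093
83 [-0.0458  0.0056] 173.0 0.0461 0.09
tool delta world->after rot [ 0.34354761 -0.40010965  0.0708257 ] [ 0.26088484 -0.45831408]
now tool axes [-0.46164627 -0.25500488 -0.07059889]
```

jog_arm:
  steps: {"tx":[0,0,0,0,-0.0237,-0.0237,-0.0237,-0.0237,-0.0237,-0.0237],"ty":[0,0,0,0,-0.0417,-0.0417,-0.0417,-0.0417,-0.0417,-0.0417],"tz":[-0.018,-0.018,-0.018,-0.018,0,0,0,0,0,0],"ax":[0,0,0,0,0,0,0,0,0,0],"ay":[0,0,0,0,0,0,0,0,0,0],"az":[-0.137,-0.137,-0.137,-0.137,0,0,0,0,0,0]}
  aperture: 0.8

```text
time: 1.1
tool_pos: [0.38, 0.295, 0.3016]
orientation: [[-0.982, -0.19, -0.0], [-0.19, 0.982, -0.0], [0.0, -0.0, -1.0]]
wrist_force: [0.6, 1.1, 0.8]
grip_width: 0.8
finger_force: 0.0
```

jog_arm:
  steps: {"tx":[-0.0237,-0.0237,-0.0237,-0.0237,-0.0237,0,0],"ty":[-0.0417,-0.0417,-0.0417,-0.0417,-0.0417,0,0],"tz":[0,0,0,0,0,0,0],"ax":[0,0,0,0,0,0,0],"ay":[0,0,0,0,0,0,0],"az":[0,0,0,0,0,0,0]}

```text
time: 1.8
tool_pos: [0.5352, 0.114, 0.301]
orientation: [[-0.982, -0.188, -0.001], [-0.188, 0.982, 0.0], [0.001, 0.0, -1.0]]
wrist_force: [-0.7, 0.4, 0.3]
grip_width: 0.798
finger_force: 0.0
```

```bash
python3 - <<'E'
from h import *
s=arm.sense();print(s["orientation"].round(4).tolist())
c=arm.read_camera("wrist");P=cloud(c);cv2.imwrite("pics/w1.png",c["img"][...,::-1])
m=(P[...,2]>.2)&(P[...,2]<.225)&(np.hypot(P[...,0]-.5355,P[...,1]-.115)<.03);p=P[m]
print(m.sum(),p.mean(0),p.min(0),p.max(0))
m=(P[...,2]>.06)&(P[...,2]<.085)&(np.hypot(P[...,0]-.5355,P[...,1]-.115)<.07);p=P[m]
print(m.sum(),(p.min(0)+p.max(0))/2,p.max(0)-p.min(0))
E
```

```text
[[-0.9821, -0.1882, -0.0014], [-0.1882, 0.9821, 0.0001], [0.0013, 0.0003, -1.0]]
517 [0.53493537 0.11396924 0.21103484] [0.52553753 0.10351913 0.2002127 ] [0.54653754 0.12473454 0.21395256]
720 [0.5387219  0.1102181  0.07232588] [0.08247794 0.08361609 0.02462541]
```

View pics/w1.png

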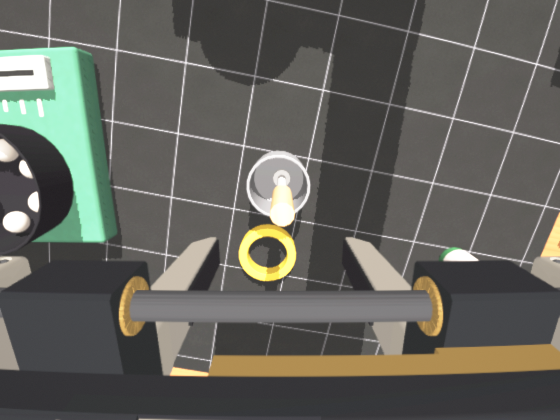

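The wrist view shows the upright stirrer in its pot, handle top at (282,210), centred between the open fingers. The measured handle top is (0.535, 0.114, 0.211), which matches the expected height, and it lies under the TCP.

jog_arm:
  steps: {"tx":[0,0,0,0,0,0],"ty":[0,0,0,0,0,0],"tz":[0.035,0.035,0.035,0.033,0,0],"ax":[0,0,0,0,0,0],"ay":[0,0,0,0,0,0],"az":[0,0,0,0,0,0]}

```text
time: 2.45
tool_pos: [0.535, 0.1155, 0.1646]
orientation: [[-0.982, -0.191, 0.0], [-0.191, 0.982, 0.0], [-0.0, 0.0, -1.0]]
wrist_force: [0.2, -0.3, 0.2]
grip_width: 0.803
finger_force: 0.0
```

jog_arm:
  steps: {"tx":[0,0,0,0,0,0,0,0],"ty":[0,0,0,0,0,0,0,0],"tz":[0,0,0,0,0,0,0,0],"ax":[0,0,0,0,0,0,0,0],"ay":[0,0,0,0,0,0,0,0],"az":[0,0,0,0,0,0,0,0]}
  aperture: 0
  grip_n: 40

```text
time: 3.25
tool_pos: [0.5352, 0.1145, 0.1636]
orientation: [[-0.982, -0.19, -0.0], [-0.19, 0.982, -0.0], [0.0, -0.0, -1.0]]
wrist_force: [-0.7, -0.3, -0.3]
grip_width: 0.233
finger_force: 40.0
```

jog_arm:
  steps: {"tx":[0,0,0,0,0,0],"ty":[0,0,0,0,0,0],"tz":[-0.02,-0.03,-0.03,-0.03,-0.03,0],"ax":[0,0,0,0,0,0],"ay":[0,0,0,0,0,0],"az":[0,0,0,0,0,0]}

```text
time: 3.85
tool_pos: [0.5364, 0.1147, 0.3074]
orientation: [[-0.982, -0.19, 0.006], [-0.19, 0.982, 0.001], [-0.006, -0.0, -1.0]]
wrist_force: [-0.5, -0.8, -1.3]
grip_width: 0.236
finger_force: 40.0
```

jog_arm:
  steps: {"tx":[0.0004,0.0004,0.0004,0.0004,0.0004,0.0004,0.0004,0.0004,0.0004,0.0004],"ty":[-0.0371,-0.0371,-0.0371,-0.0371,-0.0371,-0.0371,-0.0371,-0.0371,-0.0371,-0.0371],"tz":[0,0,0,0,0,0,0,0,0,0],"ax":[0,0,0,0,0,0,0,0,0,0],"ay":[0,0,0,0,0,0,0,0,0,0],"az":[0,0,0,0,0,0,0,0,0,0]}

```text
time: 4.85
tool_pos: [0.6016, -0.2519, 0.3022]
orientation: [[-0.982, -0.19, -0.001], [-0.19, 0.982, 0.001], [0.001, 0.001, -1.0]]
wrist_force: [1.4, 0.4, -0.3]
grip_width: 0.234
finger_force: 40.0
```

jog_arm:
  steps: {"tx":[0,0,0],"ty":[0,0,0],"tz":[0,0,0],"ax":[0,0,0],"ay":[0,0,0],"az":[0,0,0]}

```text
time: 5.15
tool_pos: [0.6016, -0.2495, 0.303]
orientation: [[-0.982, -0.191, -0.001], [-0.191, 0.982, 0.001], [0.001, 0.001, -1.0]]
wrist_force: [0.0, -0.1, -2.0]
grip_width: 0.232
finger_force: 40.0
```

```bash
python3 - <<'E'
from h import *
for n in ("wrist","scene"):
    c=arm.read_camera(n);P=cloud(c);cv2.imwrite(f"pics/{n}2.png",c["img"][...,::-1])
    t=arm.sense()["tool_pos"];d=np.hypot(P[...,0]-t[0],P[...,1]-t[1])
    for lo,hi in((.130,.15),(.16,.18),(.18,.2),(.2,.22),(.22,.25)):
        p=P[(d<.035)&(P[...,2]>lo)&(P[...,2]<hi)]
        if len(p):print(n,lo,len(p),p.min(0).round(4),p.max(0).round(4))
    p=P[(np.hypot(P[...,0]-.602,P[...,1]+.2505)<.1)&(abs(P[...,2]-.12)<.006)]
    if len(p)>20:
        s=np.linalg.lstsq(np.c_[2*p[:,:2],np.ones(len(p))],(p[:,:2]**2).sum(1),rcond=None)[0];print("rim",s[:2],np.sqrt(s[2]+s[0]**2+s[1]**2))
E
```

```text
wrist 0.13 11 [ 0.5901 -0.2613  0.1459] [ 0.5972 -0.2385  0.1495]
wrist 0.16 223 [ 0.5902 -0.2623  0.16  ] [ 0.6131 -0.2376  0.1798]
wrist 0.18 61 [ 0.5965 -0.2557  0.1808] [ 0.6013 -0.2443  0.1997]
wrist 0.2 78 [ 0.5965 -0.2559  0.2006] [ 0.603  -0.2444  0.2197]
wrist 0.22 154 [ 0.5966 -0.256   0.2202] [ 0.6031 -0.2443  0.2499]
rim [ 0.60372451 -0.25288325] 0.08197162451583807
scene 0.13 4 [ 0.5988 -0.2505  0.1464] [ 0.6125 -0.2348  0.1494]
scene 0.16 33 [ 0.5926 -0.2552  0.16  ] [ 0.614  -0.2329  0.1771]
scene 0.18 20 [ 0.5976 -0.2467  0.1804] [ 0.609  -0.2395  0.1993]
scene 0.2 22 [ 0.5948 -0.25    0.2005] [ 0.6082 -0.2396  0.2199]
scene 0.22 32 [ 0.5982 -0.2509  0.2216] [ 0.609  -0.2395  0.2498]
rim [ 0.60280983 -0.24813351] 0.08246343467508208
```

View pics/wrist2.png

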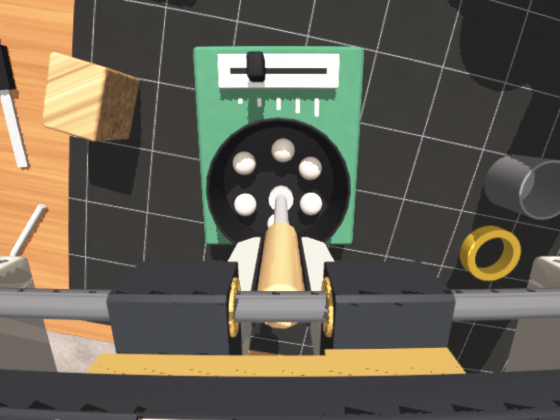

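The wrist view shows the stirrer upright and held, with its foot at (281,197) over the free middle of the bowl. The six balls ring it, and the slider grip is at (256,67). I'll lower the stirrer now.

jog_arm:
  steps: {"tx":[-0.001,0,0,0,0,0,0],"ty":[-0.0015,0,0,0,0,0,0],"tz":[0.022,0.022,0.022,0.02,0,0,0],"ax":[0,0,0,0,0,0,0],"ay":[0,0,0,0,0,0,0],"az":[0,0,0,0,0,0,0]}

```text
time: 5.95
tool_pos: [0.6035, -0.2516, 0.2191]
orientation: [[-0.982, -0.191, 0.002], [-0.191, 0.982, -0.001], [-0.001, -0.001, -1.0]]
wrist_force: [0.3, 0.1, -1.3]
grip_width: 0.233
finger_force: 40.0
```

jog_arm:
  steps: {"tx":[0,-0.0121,-0.0121,-0.0122,0,0],"ty":[0,-0.007,-0.007,-0.007,0,0],"tz":[0.002,0,0,0,0,0],"ax":[0,0,0,0,0,0],"ay":[0,0,0,0,0,0],"az":[0,0,0,0,0,0]}

```text
time: 6.55
tool_pos: [0.6425, -0.2653, 0.2157]
orientation: [[-0.982, -0.19, -0.0], [-0.19, 0.982, -0.0], [0.0, 0.0, -1.0]]
wrist_force: [0.4, -1.0, -1.5]
grip_width: 0.23
finger_force: 40.0
```

jog_arm:
  steps: {"tx":[-0.005,0,0.005,0.0094,0.0126,0.0144],"ty":[0.0137,0.0146,0.0137,0.0112,0.0073,0.0025],"tz":[0,0,0,0,0,0],"ax":[0,0,0,0,0,0],"ay":[0,0,0,0,0,0],"az":[0,0,0,0,0,0]}

```text
time: 7.15
tool_pos: [0.5955, -0.2114, 0.2172]
orientation: [[-0.981, -0.192, 0.005], [-0.192, 0.981, -0.007], [-0.003, -0.008, -1.0]]
wrist_force: [1.6, -12.6, -0.4]
grip_width: 0.239
finger_force: 40.2
```

jog_arm:
  steps: {"tx":[0],"ty":[0],"tz":[0],"ax":[0],"ay":[0],"az":[0]}

```text
time: 7.25
tool_pos: [0.5941, -0.2114, 0.217]
orientation: [[-0.982, -0.191, 0.002], [-0.191, 0.982, -0.005], [-0.001, -0.006, -1.0]]
wrist_force: [-0.7, -10.4, -0.4]
grip_width: 0.238
finger_force: 40.0
```

```bash
cat > look.py <<'E'
import sys
from h import *
n=sys.argv[1]
a=[];
for k in ("wrist","top"):
    c=arm.read_camera(k);P=cloud(c)
    im=c["img"][...,::-1]
    if k=="top": im=cv2.resize(im[130:270,280:440],None,fx=2.6,fy=2.6)
    im=cv2.resize(im,(int(im.shape[1]*364/im.shape[0]),364));a.append(im)
    if k=="wrist":
        t=arm.sense()["tool_pos"];d=np.hypot(P[...,0]-t[0],P[...,1]-t[1])
        for lo,hi in((.076,.1),(.1,.13),(.13,.16)):
            p=P[(d<.03)&(P[...,2]>lo)&(P[...,2]<hi)]
            if len(p):print(lo,len(p),p.min(0).round(4),p.max(0).round(4),t.round(4))
x=np.hstack(a);cv2.imwrite(f"pics/{n}.png",cv2.resize(x,None,fx=790/x.shape[1],fy=790/x.shape[1]))
E
python3 look.py s3
```

```text
0.076 654 [ 0.5722 -0.2292  0.076 ] [ 0.6087 -0.1816  0.0999] [ 0.5945 -0.2114  0.2169]
0.1 121 [ 0.5798 -0.2227  0.1003] [ 0.586  -0.2106  0.1298] [ 0.5945 -0.2114  0.2169]
0.13 170 [ 0.5818 -0.2215  0.1305] [ 0.5891 -0.2097  0.1597] [ 0.5945 -0.2114  0.2169]
```

View pics/s3.png

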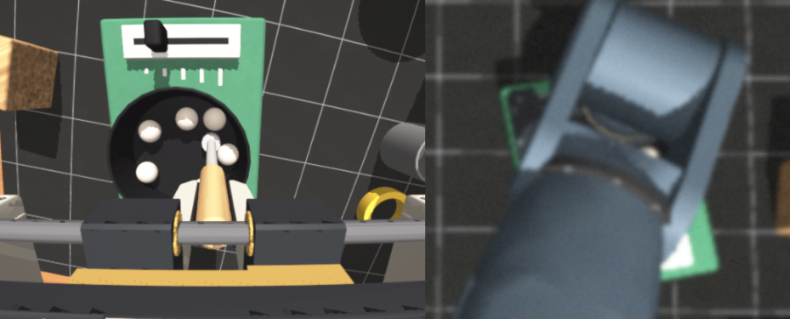

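The left half shows a ball at (228,153) squeezed between the foot and the wall, now just behind the foot, with the next ball ahead at (214,120). A wider path, radius 50 mm, will push the balls along without passing them.

jog_arm:
  steps: {"tx":[0.005,0.005,0.009,0.0113,0.0092,0],"ty":[0,0,0.004,-0.0065,-0.0092,0],"tz":[0,0,0,0,0,0],"ax":[0,0,0,0,0,0],"ay":[0,0,0,0,0,0],"az":[0,0,0,0,0,0]}
  grip_n: 50

```text
time: 7.95
tool_pos: [0.5595, -0.2292, 0.2172]
orientation: [[-0.982, -0.19, 0.006], [-0.19, 0.982, -0.001], [-0.006, -0.002, -1.0]]
wrist_force: [4.6, -0.3, -0.4]
grip_width: 0.231
finger_force: 50.0
```

```bash
python3 look.py s4
```

```text
0.076 825 [ 0.5326 -0.2585  0.076 ] [ 0.5803 -0.209   0.0996] [ 0.5596 -0.2288  0.2171]
0.1 95 [ 0.5395 -0.2342  0.1001] [ 0.5708 -0.206   0.1292] [ 0.5596 -0.2288  0.2171]
0.13 127 [ 0.562  -0.2345  0.1301] [ 0.5691 -0.2231  0.1595] [ 0.5596 -0.2288  0.2171]
```

View pics/s4.png

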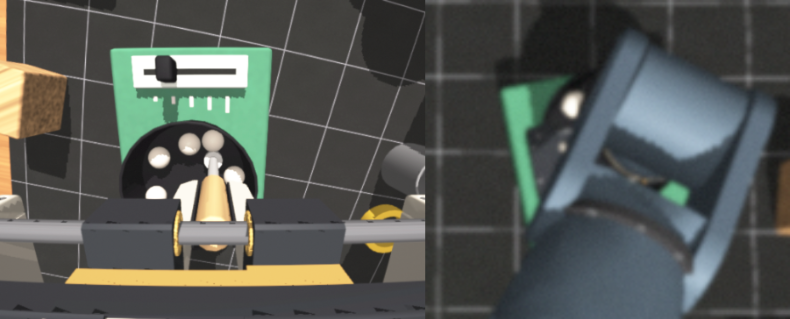

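The left half shows a ball at (213,140) pinned against the near wall ahead of the foot at (212,160), and the rod has tilted. I'll add a foot estimator so I can correct the path.

```bash
cat > foot.py <<'E'
from h import *
a=.192;R=np.array([[np.cos(a),-np.sin(a)],[np.sin(a),np.cos(a)]]);C=np.array([.603,-.251])
c=arm.read_camera("wrist");P=cloud(c);I=c["img"].max(-1).astype(int)
t=arm.sense()["tool_pos"];L=(P[...,:2]-C)@R;tl=(t[:2]-C)@R
z=P[...,2]
# rod: grow a line down from the handle
cam=(c["T"][:2,3]-C)@R; line=None
m=(abs(L[...,1]-tl[1])<.03)&(abs(L[...,0]-tl[0])<.04)&(z>.125)&(z<.172)
for lo in(.125,.095,.095):
    s=(z>lo)&(z<.172)&m if line is None else (z>lo)&(z<.172)&(np.hypot(L[...,0]-np.polyval(line[0],z),L[...,1]-np.polyval(line[1],z))<.009)
    p=L[s];line=[np.polyfit(z[s],p[:,i],1) for i in(0,1)]
f=np.array([np.polyval(l,.068) for l in line])+[.004,0]
th=lambda q:(np.hypot(*q).round(4),np.degrees(np.arctan2(q[1],q[0])).round())
print("n",s.sum(),"foot",f.round(4),th(f),"tcp",tl.round(4),th(tl),"tilt",[l[0].round(3) for l in line])
b=((np.hypot(L[...,0],L[...,1])<.07)&(I>110)&(z>.066)&(z<.09)&(np.hypot(*(L-f).transpose(2,0,1))>.014)).astype(np.uint8)
n,lab,st,cc=cv2.connectedComponentsWithStats(b)
for i in range(1,n):
    if st[i,4]>60:q=L[lab==i].mean(0);print("ball",st[i,4],q.round(3),th(q))
E
python3 foot.py
```

```text
n 252 foot [-0.0242  0.0291] (np.float64(0.0379), np.float64(130.0)) tcp [-0.0382  0.0304] (np.float64(0.0488), np.float64(142.0)) tilt [np.float64(-0.071), np.float64(0.001)]
ball 573 [-0.052  0.028] (np.float64(0.0592), np.float64(152.0))
ball 649 [-0.05  -0.005] (np.float64(0.05), np.float64(-175.0))
ball 639 [-0.031 -0.044] (np.float64(0.0539), np.float64(-125.0))
ball 463 [-0.006  0.056] (np.float64(0.0567), np.float64(96.0))
ball 359 [ 0.022 -0.052] (np.float64(0.0562), np.float64(-67.0))
```

jog_arm:
  steps: {"tx":[0.002,0.002,0.003,0,0.0054,0.0054,0.0081,0],"ty":[0.006,0.006,0.005,0,-0.0046,-0.0046,-0.0115,0],"tz":[0,0,0,0,0,0,0,0],"ax":[0,0,0,0,0,0,0,0],"ay":[0,0,0,0,0,0,0,0],"az":[0,0,0,0,0,0,0,0]}
  grip_n: 60

```text
time: 8.9
tool_pos: [0.5341, -0.238, 0.2163]
orientation: [[-0.982, -0.19, 0.003], [-0.19, 0.982, -0.001], [-0.002, -0.001, -1.0]]
wrist_force: [4.3, -0.6, -0.2]
grip_width: 0.228
finger_force: 60.0
```

```bash
python3 foot.py
```

```text
n 162 foot [-0.0245  0.0247] (np.float64(0.0348), np.float64(135.0)) tcp [-0.065   0.0264] (np.float64(0.0701), np.float64(158.0)) tilt [np.float64(-0.201), np.float64(0.0)]
ball 537 [-0.054  0.025] (np.float64(0.0595), np.float64(155.0))
ball 623 [-0.051 -0.005] (np.float64(0.0507), np.float64(-175.0))
ball 615 [-0.031 -0.044] (np.float64(0.0544), np.float64(-125.0))
```

jog_arm:
  steps: {"tx":[-0.008,-0.008,-0.008,0,0],"ty":[-0.008,-0.008,-0.008,0,0],"tz":[0,0,0,0,0],"ax":[0,0,0,0,0],"ay":[0,0,0,0,0],"az":[0,0,0,0,0]}

```text
time: 9.45
tool_pos: [0.5613, -0.256, 0.2152]
orientation: [[-0.982, -0.19, -0.002], [-0.19, 0.982, 0.001], [0.001, 0.001, -1.0]]
wrist_force: [0.1, 0.0, -1.4]
grip_width: 0.228
finger_force: 60.0
```

```bash
python3 foot.py; python3 look.py s5
```

```text
n 170 foot [-0.0048  0.0023] (np.float64(0.0053), np.float64(155.0)) tcp [-0.0419  0.003 ] (np.float64(0.042), np.float64(176.0)) tilt [np.float64(-0.18), np.float64(0.001)]
ball 1229 [-0.052  0.008] (np.float64(0.0526), np.float64(171.0))
ball 624 [-0.031 -0.045] (np.float64(0.0546), np.float64(-124.0))
ball 536 [-0.002  0.056] (np.float64(0.0562), np.float64(92.0))
ball 144 [ 0.018 -0.058] (np.float64(0.0605), np.float64(-72.0))
0.076 1066 [ 0.5344 -0.2798  0.076 ] [ 0.5909 -0.2277  0.0987] [ 0.5614 -0.2562  0.2155]
0.1 73 [ 0.5821 -0.2575  0.1004] [ 0.5909 -0.2458  0.1293] [ 0.5614 -0.2562  0.2155]
0.13 89 [ 0.5771 -0.258   0.1303] [ 0.5862 -0.2467  0.1579] [ 0.5614 -0.2562  0.2155]
```

View pics/s5.png

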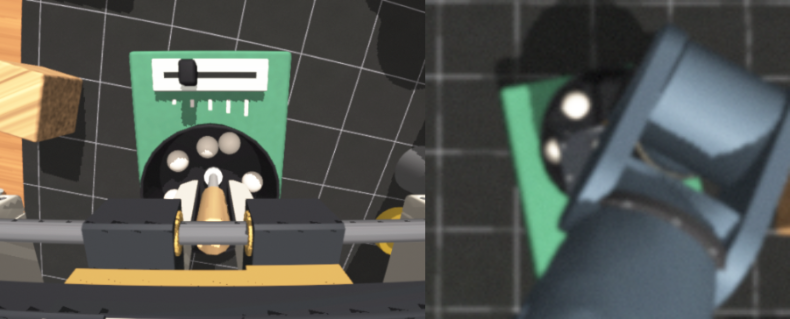

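The left half shows the foot near the bowl's middle at (212,175), and the top view shows one ball at (576,105). The far side is free between -72° and +37°. I'll move the foot there, straighten it against the far wall and do the two rounds from there at a larger radius.

jog_arm:
  steps: {"tx":[-0.014,-0.014,-0.014,-0.014,-0.014,-0.014,-0.008,-0.006,0,0],"ty":[-0.006,-0.006,-0.006,-0.006,0,0,0,0,0,0],"tz":[0,0,0,0,0,0,0,0,0,0],"ax":[0,0,0,0,0,0,0,0,0,0],"ay":[0,0,0,0,0,0,0,0,0,0],"az":[0,0,0,0,0,0,0,0,0,0]}

```text
time: 10.6
tool_pos: [0.6612, -0.2609, 0.2153]
orientation: [[-0.982, -0.19, -0.005], [-0.19, 0.982, 0.002], [0.004, 0.003, -1.0]]
wrist_force: [-5.7, 2.8, 2.7]
grip_width: 0.231
finger_force: 60.0
```

```bash
python3 foot.py
```

```text
n 289 foot [ 0.0608 -0.0208] (np.float64(0.0642), np.float64(-19.0)) tcp [ 0.0552 -0.0208] (np.float64(0.059), np.float64(-21.0)) tilt [np.float64(-0.023), np.float64(-0.005)]
ball 1594 [-0.049  0.008] (np.float64(0.0498), np.float64(171.0))
ball 757 [-0.028 -0.046] (np.float64(0.0535), np.float64(-121.0))
ball 700 [0.002 0.055] (np.float64(0.0547), np.float64(88.0))
ball 593 [ 0.028 -0.052] (np.float64(0.059), np.float64(-62.0))
ball 635 [0.051 0.023] (np.float64(0.0563), np.float64(24.0))
```

jog_arm:
  steps: {"tx":[0.005,-0.0038,0,0.0038,0.0073,0.0103,0],"ty":[0,0.0141,0.0146,0.0141,0.0126,0.0103,0],"tz":[0,0,0,0,0,0,0],"ax":[0,0,0,0,0,0,0],"ay":[0,0,0,0,0,0,0],"az":[0,0,0,0,0,0,0]}

```text
time: 11.35
tool_pos: [0.6274, -0.1998, 0.2161]
orientation: [[-0.982, -0.191, 0.0], [-0.191, 0.982, 0.0], [-0.0, 0.0, -1.0]]
wrist_force: [1.2, -0.3, -0.4]
grip_width: 0.23
finger_force: 60.0
```

```bash
python3 foot.py
```

```text
n 288 foot [0.0407 0.0449] (np.float64(0.0606), np.float64(48.0)) tcp [0.0342 0.0448] (np.float64(0.0563), np.float64(53.0)) tilt [np.float64(-0.03), np.float64(-0.001)]
ball 1490 [-0.05   0.009] (np.float64(0.0506), np.float64(169.0))
ball 723 [-0.028 -0.044] (np.float64(0.0522), np.float64(-123.0))
ball 673 [-0.023  0.052] (np.float64(0.0574), np.float64(114.0))
ball 635 [0.008 0.056] (np.float64(0.0571), np.float64(82.0))
ball 610 [ 0.027 -0.051] (np.float64(0.0577), np.float64(-62.0))
```

jog_arm:
  steps: {"tx":[0.0126,0.0141,0.0146,0.0141,0.0126,0],"ty":[0.0073,0.0038,0,-0.0038,-0.0073,0],"tz":[0,0,0,0,0,0],"ax":[0,0,0,0,0,0],"ay":[0,0,0,0,0,0],"az":[0,0,0,0,0,0]}

```text
time: 12.0
tool_pos: [0.5624, -0.2162, 0.2168]
orientation: [[-0.982, -0.189, 0.005], [-0.189, 0.982, -0.003], [-0.004, -0.003, -1.0]]
wrist_force: [4.9, -2.6, -1.4]
grip_width: 0.232
finger_force: 60.0
```

```bash
python3 foot.py
```

```text
n 215 foot [-0.0043  0.0395] (np.float64(0.0397), np.float64(96.0)) tcp [-0.0328  0.0422] (np.float64(0.0534), np.float64(128.0)) tilt [np.float64(-0.137), np.float64(0.011)]
ball 1818 [-0.045 -0.028] (np.float64(0.053), np.float64(-149.0))
ball 594 [-0.053  0.026] (np.float64(0.059), np.float64(154.0))
ball 581 [-0.032  0.049] (np.float64(0.0584), np.float64(123.0))
ball 448 [ 0.024 -0.051] (np.float64(0.0564), np.float64(-65.0))
```

jog_arm:
  steps: {"tx":[0.004,0.0072,0.0072,0.0083,0,0],"ty":[-0.0086,-0.0042,-0.0042,-0.0144,-0.0166,0],"tz":[0,0,0,0,0,0],"ax":[0,0,0,0,0,0],"ay":[0,0,0,0,0,0],"az":[0,0,0,0,0,0]}

```text
time: 12.65
tool_pos: [0.5438, -0.2689, 0.2152]
orientation: [[-0.982, -0.188, -0.001], [-0.188, 0.982, 0.0], [0.001, 0.0, -1.0]]
wrist_force: [0.0, 0.6, -1.4]
grip_width: 0.228
finger_force: 60.0
```

```bash
python3 foot.py
```

```text
n 210 foot [-0.0332 -0.007 ] (np.float64(0.034), np.float64(-168.0)) tcp [-0.0614 -0.0052] (np.float64(0.0617), np.float64(-175.0)) tilt [np.float64(-0.134), np.float64(0.0)]
ball 472 [-0.058 -0.018] (np.float64(0.0608), np.float64(-163.0))
ball 515 [-0.059  0.01 ] (np.float64(0.0603), np.float64(170.0))
ball 530 [-0.044  0.04 ] (np.float64(0.0595), np.float64(138.0))
ball 845 [-0.031 -0.05 ] (np.float64(0.0594), np.float64(-122.0))
```

jog_arm:
  steps: {"tx":[-0.0083,-0.0144,-0.0166,0],"ty":[-0.0144,-0.0083,0,0],"tz":[0,0,0,0],"ax":[0,0,0,0],"ay":[0,0,0,0],"az":[0,0,0,0]}

```text
time: 13.1
tool_pos: [0.5879, -0.281, 0.2149]
orientation: [[-0.982, -0.191, -0.001], [-0.191, 0.982, 0.001], [0.001, 0.001, -1.0]]
wrist_force: [-0.8, -0.8, -1.1]
grip_width: 0.23
finger_force: 60.0
```

```bash
python3 foot.py
```

```text
n 208 foot [ 0.0077 -0.027 ] (np.float64(0.028), np.float64(-74.0)) tcp [-0.0215 -0.0265] (np.float64(0.0341), np.float64(-129.0)) tilt [np.float64(-0.134), np.float64(-0.004)]
ball 1106 [-0.058 -0.004] (np.float64(0.0583), np.float64(-176.0))
ball 596 [-0.044  0.039] (np.float64(0.0587), np.float64(138.0))
ball 504 [-0.042 -0.044] (np.float64(0.0606), np.float64(-134.0))
ball 506 [-0.015 -0.058] (np.float64(0.0602), np.float64(-104.0))
ball 209 [ 0.021 -0.051] (np.float64(0.0549), np.float64(-67.0))
```

jog_arm:
  steps: {"tx":[-0.0144,-0.0083,0],"ty":[0.0083,0.0144,0],"tz":[0,0,0],"ax":[0,0,0],"ay":[0,0,0],"az":[0,0,0]}

```text
time: 13.45
tool_pos: [0.6055, -0.2527, 0.2156]
orientation: [[-0.981, -0.192, -0.0], [-0.192, 0.981, 0.001], [0.0, 0.001, -1.0]]
wrist_force: [-0.2, -0.6, -0.9]
grip_width: 0.228
finger_force: 60.0
```

```bash
python3 foot.py
```

```text
n 213 foot [ 0.0307 -0.0025] (np.float64(0.0309), np.float64(-5.0)) tcp [ 0.0017 -0.003 ] (np.float64(0.0034), np.float64(-61.0)) tilt [np.float64(-0.136), np.float64(-0.003)]
ball 1211 [-0.058 -0.003] (np.float64(0.0578), np.float64(-177.0))
ball 625 [-0.043  0.04 ] (np.float64(0.0586), np.float64(137.0))
ball 556 [-0.041 -0.044] (np.float64(0.06), np.float64(-133.0))
ball 549 [-0.014 -0.058] (np.float64(0.0597), np.float64(-104.0))
ball 562 [ 0.026 -0.052] (np.float64(0.0583), np.float64(-63.0))
```

jog_arm:
  steps: {"tx":[-0.015,-0.015,-0.012,-0.01,-0.008,-0.002,0,0],"ty":[0,0,0,0,0,0,0,0],"tz":[0,0,0,0,0,0,0,0],"ax":[0,0,0,0,0,0,0,0],"ay":[0,0,0,0,0,0,0,0],"az":[0,0,0,0,0,0,0,0]}

```text
time: 14.3
tool_pos: [0.6642, -0.2438, 0.2157]
orientation: [[-0.982, -0.19, -0.004], [-0.19, 0.982, -0.0], [0.004, 0.0, -1.0]]
wrist_force: [-6.1, -1.6, 2.9]
grip_width: 0.231
finger_force: 60.0
```

```bash
python3 foot.py
```

```text
n 316 foot [ 0.0621 -0.0055] (np.float64(0.0624), np.float64(-5.0)) tcp [ 0.0615 -0.0046] (np.float64(0.0617), np.float64(-4.0)) tilt [np.float64(0.004), np.float64(0.0)]
ball 747 [-0.056 -0.018] (np.float64(0.0585), np.float64(-162.0))
ball 791 [-0.057  0.011] (np.float64(0.0576), np.float64(169.0))
ball 765 [-0.041  0.04 ] (np.float64(0.0574), np.float64(136.0))
ball 703 [-0.039 -0.044] (np.float64(0.0591), np.float64(-132.0))
ball 621 [-0.012 -0.058] (np.float64(0.0595), np.float64(-102.0))
ball 615 [ 0.028 -0.052] (np.float64(0.0588), np.float64(-62.0))
```

jog_arm:
  steps: {"tx":[0.014,0.014,0.0046,0.0124,0.017,0.017,0.0124,0],"ty":[0.0025,0.0025,0.017,0.0124,0.0046,-0.0046,-0.0124,0],"tz":[0,0,0,0,0,0,0,0],"ax":[0,0,0,0,0,0,0,0],"ay":[0,0,0,0,0,0,0,0],"az":[0,0,0,0,0,0,0,0]}

```text
time: 15.15
tool_pos: [0.571, -0.241, 0.216]
orientation: [[-0.982, -0.188, 0.0], [-0.188, 0.982, -0.001], [0.0, -0.001, -1.0]]
wrist_force: [0.4, 0.1, -1.7]
grip_width: 0.231
finger_force: 60.0
```

```bash
python3 foot.py
```

```text
n 313 foot [-0.0271  0.015 ] (np.float64(0.031), np.float64(151.0)) tcp [-0.0287  0.0165] (np.float64(0.0331), np.float64(150.0)) tilt [np.float64(-0.006), np.float64(-0.0)]
ball 1111 [-0.058 -0.002] (np.float64(0.0583), np.float64(-178.0))
ball 566 [-0.043  0.04 ] (np.float64(0.0593), np.float64(137.0))
ball 526 [-0.042 -0.043] (np.float64(0.0599), np.float64(-134.0))
ball 531 [-0.015 -0.058] (np.float64(0.0595), np.float64(-104.0))
ball 500 [ 0.024 -0.052] (np.float64(0.0572), np.float64(-65.0))
```

jog_arm:
  steps: {"tx":[0.0046,-0.0046,-0.0124,-0.017,-0.017,-0.0124,-0.0046,0.0046,0],"ty":[-0.017,-0.017,-0.0124,-0.0046,0.0046,0.0124,0.017,0.017,0],"tz":[0,0,0,0,0,0,0,0,0],"ax":[0,0,0,0,0,0,0,0,0],"ay":[0,0,0,0,0,0,0,0,0],"az":[0,0,0,0,0,0,0,0,0]}

```text
time: 16.1
tool_pos: [0.6294, -0.2257, 0.216]
orientation: [[-0.981, -0.192, 0.0], [-0.192, 0.981, 0.0], [-0.0, -0.0, -1.0]]
wrist_force: [-0.0, -0.4, -1.0]
grip_width: 0.232
finger_force: 60.0
```

```bash
python3 foot.py
```

```text
n 313 foot [0.0331 0.019 ] (np.float64(0.0382), np.float64(30.0)) tcp [0.0308 0.0185] (np.float64(0.036), np.float64(31.0)) tilt [np.float64(-0.006), np.float64(-0.001)]
ball 1370 [-0.057 -0.003] (np.float64(0.057), np.float64(-177.0))
ball 670 [-0.042  0.041] (np.float64(0.0583), np.float64(136.0))
ball 636 [-0.04  -0.043] (np.float64(0.0593), np.float64(-133.0))
ball 601 [-0.013 -0.058] (np.float64(0.0593), np.float64(-103.0))
ball 564 [ 0.042 -0.041] (np.float64(0.0587), np.float64(-45.0))
```

jog_arm:
  steps: {"tx":[0,0,0,0,0],"ty":[0,0,0,0,0],"tz":[-0.02,-0.025,-0.025,-0.02,0],"ax":[0,0,0,0,0],"ay":[0,0,0,0,0],"az":[0,0,0,0,0]}

```text
time: 16.65
tool_pos: [0.6306, -0.2289, 0.3089]
orientation: [[-0.982, -0.19, 0.005], [-0.19, 0.982, -0.003], [-0.005, -0.003, -1.0]]
wrist_force: [0.7, -0.3, -1.2]
grip_width: 0.226
finger_force: 60.0
```

jog_arm:
  steps: {"tx":[0.0027,0.0027,0.0027,0.0027,0.0027,0.0027,0.0027,0.0027,0.0027,0.0023],"ty":[0.0349,0.0349,0.0349,0.0349,0.0349,0.0349,0.0349,0.0349,0.0349,0.0349],"tz":[0,0,0,0,0,0,0,0,0,0],"ax":[0,0,0,0,0,0,0,0,0,0],"ay":[0,0,0,0,0,0,0,0,0,0],"az":[0,0,0,0,0,0,0,0,0,0]}

```text
time: 17.65
tool_pos: [0.5366, 0.1106, 0.3045]
orientation: [[-0.982, -0.19, -0.001], [-0.19, 0.982, -0.0], [0.001, -0.0, -1.0]]
wrist_force: [0.4, 0.1, -1.4]
grip_width: 0.232
finger_force: 60.0
```

jog_arm:
  steps: {"tx":[0,0,0],"ty":[0,0,0],"tz":[0,0,0],"ax":[0,0,0],"ay":[0,0,0],"az":[0,0,0]}

```text
time: 17.95
tool_pos: [0.5374, 0.1088, 0.305]
orientation: [[-0.982, -0.189, -0.0], [-0.189, 0.982, -0.0], [0.001, -0.0, -1.0]]
wrist_force: [-0.5, -1.3, -1.3]
grip_width: 0.228
finger_force: 60.0
```

```bash
python3 look.py s6; python3 -c "
from h import *
P=cloud(arm.read_camera('wrist'));p=P[(np.hypot(P[...,0]-.5385,P[...,1]-.111)<.055)&(abs(P[...,2]-.074)<.005)]
s=np.linalg.lstsq(np.c_[2*p[:,:2],np.ones(len(p))],(p[:,:2]**2).sum(1),rcond=None)[0];print(s[:2],np.sqrt(s[2]+s[0]**2+s[1]**2),len(p))
P=cloud(arm.read_camera('wrist'));t=arm.sense()['tool_pos'];print(t)
for z in(.15,.16,.2,.24):
  p=P[(np.hypot(P[...,0]-t[0],P[...,1]-t[1])<.03)&(abs(P[...,2]-z)<.008)];print(z,len(p),p.min(0),p.max(0))
"
```

```text
0.13 40 [0.5276 0.0959 0.15  ] [0.5393 0.1196 0.1597] [0.5375 0.1087 0.3052]
[0.53887991 0.11014646] 0.03957487260328166 609
[0.53748045 0.10890385 0.3054618 ]
0.15 29 [0.52784407 0.09585876 0.15052654] [0.5394068  0.11818127 0.15716905]
0.16 326 [0.52782957 0.09585876 0.1520559 ] [0.5512709  0.12103653 0.16796868]
0.2 54 [0.53414374 0.1024699  0.19221936] [0.54093178 0.1142307  0.20746537]
0.24 88 [0.53429653 0.10247941 0.23218805] [0.54064414 0.11409748 0.24782484]
```

View pics/s6.png

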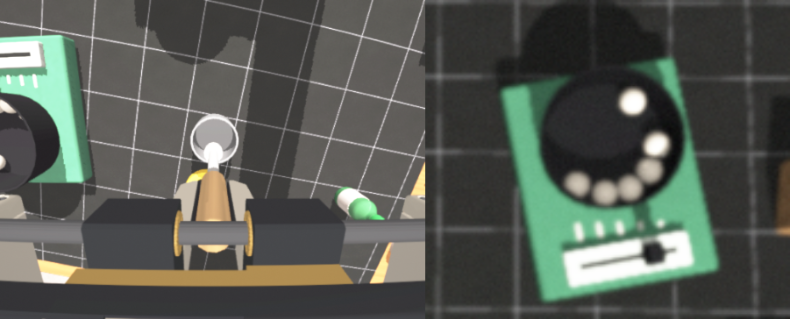

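The right half shows all six balls in the bowl, gathered round its near and right sides. The left half shows the stirrer upright with its foot at (213,152), over the middle of the pot at (214,138). I'll lower it.

jog_arm:
  steps: {"tx":[0,0,0,0,0,0,0],"ty":[0.001,0.001,0,0,0,0,0],"tz":[0.035,0.035,0.035,0.02,0.013,0,0],"ax":[0,0,0,0,0,0,0],"ay":[0,0,0,0,0,0,0],"az":[0,0,0,0,0,0,0]}

```text
time: 18.85
tool_pos: [0.5374, 0.1115, 0.1685]
orientation: [[-0.982, -0.19, 0.001], [-0.19, 0.982, 0.0], [-0.001, -0.0, -1.0]]
wrist_force: [-0.6, -0.1, -1.5]
grip_width: 0.228
finger_force: 60.0
```

jog_arm:
  steps: {"tx":[0,0,0,0],"ty":[0,0,0,0],"tz":[0.001,0.001,0,0],"ax":[0,0,0,0],"ay":[0,0,0,0],"az":[0,0,0,0]}

```text
time: 19.25
tool_pos: [0.537, 0.1116, 0.1659]
orientation: [[-0.982, -0.19, 0.0], [-0.19, 0.982, 0.0], [-0.0, -0.0, -1.0]]
wrist_force: [0.1, 0.5, -1.5]
grip_width: 0.231
finger_force: 60.0
```

Still hanging, with the wrist force at -1.5 N. I'll step down until it touches.

jog_arm:
  steps: {"tx":[0,0,0,0],"ty":[0,0,0,0],"tz":[0.001,0.001,0,0],"ax":[0,0,0,0],"ay":[0,0,0,0],"az":[0,0,0,0]}

```text
time: 19.65
tool_pos: [0.5369, 0.1116, 0.1636]
orientation: [[-0.982, -0.19, -0.0], [-0.19, 0.982, -0.0], [0.0, 0.0, -1.0]]
wrist_force: [0.1, 0.1, -0.4]
grip_width: 0.229
finger_force: 60.0
```

jog_arm:
  steps: {"tx":[0,0,0],"ty":[0,0,0],"tz":[0.001,0,0],"ax":[0,0,0],"ay":[0,0,0],"az":[0,0,0]}

```text
time: 19.95
tool_pos: [0.537, 0.1117, 0.1629]
orientation: [[-0.982, -0.19, 0.001], [-0.19, 0.982, 0.0], [-0.001, -0.0, -1.0]]
wrist_force: [0.3, 0.7, 3.1]
grip_width: 0.23
finger_force: 60.0
```

jog_arm:
  steps: {"tx":[0,0,0,0,0,0,0],"ty":[0,0,0,0,0,0,0],"tz":[0,0,0,0,0,0,0],"ax":[0,0,0,0,0,0,0],"ay":[0,0,0,0,0,0,0],"az":[0,0,0,0,0,0,0]}
  aperture: 0.7

```text
time: 20.65
tool_pos: [0.5368, 0.1116, 0.1626]
orientation: [[-0.982, -0.19, -0.0], [-0.19, 0.982, -0.0], [0.0, 0.0, -1.0]]
wrist_force: [0.7, 0.4, -0.5]
grip_width: 0.694
finger_force: 0.0
```

jog_arm:
  steps: {"tx":[0,0,0,0,0,0,0],"ty":[0,0,0,0,0,0,0],"tz":[-0.02,-0.03,-0.03,-0.03,-0.03,0,0],"ax":[0,0,0,0,0,0,0],"ay":[0,0,0,0,0,0,0],"az":[0,0,0,0,0,0,0]}

```text
time: 21.35
tool_pos: [0.5369, 0.1116, 0.3027]
orientation: [[-0.982, -0.19, 0.001], [-0.19, 0.982, 0.0], [-0.001, -0.0, -1.0]]
wrist_force: [-0.7, 0.3, -0.8]
grip_width: 0.695
finger_force: 0.0Traceback (most recent call last):
```

```bash
python3 -c "
from h import *
P=cloud(arm.read_camera('wrist'))
for z in(.11,.14,.17,.2,.21):
  p=P[(np.hypot(P[...,0]-.537,P[...,1]-.1115)<.025)&(abs(P[...,2]-z)<.008)];print(z,len(p),p.min(0).round(4),p.max(0).round(4))
s=arm.sense();a=.192;R=np.array([[np.cos(a),-np.sin(a)],[np.sin(a),np.cos(a)]])
print(s['tool_pos'],(np.array([.469,-.3014])-s['tool_pos'][:2])@R)"
```

```text
  File "<string>", line 5, in <module>
    p=P[(np.hypot(P[...,0]-.537,P[...,1]-.1115)<.025)&(abs(P[...,2]-z)<.008)];print(z,len(p),p.min(0).round(4),p.max(0).round(4))
                                                                                             ~~~~~^^^
    return umr_minimum(a, axis, None, out, keepdims, initial, where)
ValueError: zero-size array to reduction operation minimum which has no identity
```

jog_arm:
  steps: {"tx":[0.0146,0.0146,0.0146,0.0146,0.0146,0.0146,0.0146,0.0146,0.0146,0.0146],"ty":[-0.0393,-0.0393,-0.0393,-0.0393,-0.0393,-0.0393,-0.0393,-0.0393,-0.0393,-0.0393],"tz":[0,0,0,0,0,0,0,0,0,0],"ax":[0,0,0,0,0,0,0,0,0,0],"ay":[0,0,0,0,0,0,0,0,0,0],"az":[0,0,0,0,0,0,0,0,0,0]}

```text
time: 22.4
tool_pos: [0.4673, -0.3034, 0.3012]
orientation: [[-0.982, -0.19, -0.002], [-0.19, 0.982, 0.001], [0.001, 0.002, -1.0]]
wrist_force: [0.2, 0.1, 0.4]
grip_width: 0.704
finger_force: 0.0
```

jog_arm:
  steps: {"tx":[0,0,0,0,0],"ty":[0,0,0,0,0],"tz":[0.03,0.03,0.03,0,0],"ax":[0,0,0,0,0],"ay":[0,0,0,0,0],"az":[0,0,0,0,0]}

```text
time: 22.9
tool_pos: [0.4681, -0.3018, 0.2125]
orientation: [[-0.982, -0.19, -0.001], [-0.19, 0.982, 0.001], [0.001, 0.001, -1.0]]
wrist_force: [-0.9, -0.4, 0.2]
grip_width: 0.699
finger_force: 0.0
```

```bash
python3 -c "
from h import *
c=arm.read_camera('wrist');P=cloud(c);s=arm.sense();t=s['tool_pos'];cv2.imwrite('pics/w7.png',c['img'][...,::-1])
p=P[(np.hypot(P[...,0]-.469,P[...,1]+.301)<.03)&(abs(P[...,2]-.104)<.006)]
print(t,len(p))
if len(p):d=((p.min(0)+p.max(0))/2-t);print(p.min(0),p.max(0),s['orientation'].T@d)
c=arm.read_camera('top');cv2.imwrite('pics/t7.png',c['img'][...,::-1]);P=cloud(c)
for z in(.075,.14,.17,.2,.21):
  p=P[(np.hypot(P[...,0]-.537,P[...,1]-.1115)<.045)&(abs(P[...,2]-z)<.008)];print(z,len(p),p.mean(0).round(4))
"
```

```text
[ 0.46856094 -0.30214166  0.21349188] 621
[ 0.4550978  -0.31659347  0.09808464] [ 0.4840962  -0.29329218  0.10749309] [-0.00044013 -0.00289417  0.1107046 ]
0.075 153 [0.5366 0.1097 0.0749]
0.14 8 [0.5353 0.1028 0.1398]
0.17 9 [0.5337 0.1041 0.1705]
0.2 13 [0.5334 0.1071 0.2034]
0.21 67 [0.538  0.1106 0.2106]
```

View pics/w7.png

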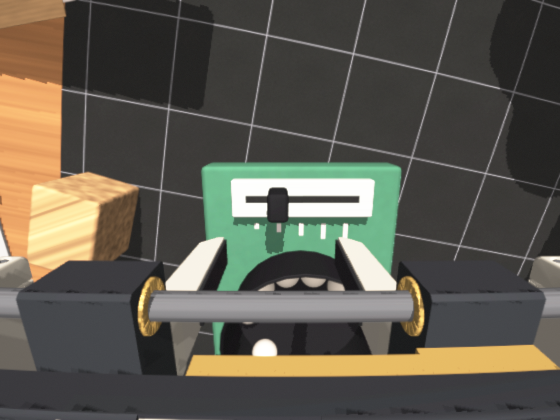

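The stirrer stands upright in the pot, with its top at 0.211. In the wrist view the slider grip at (278,205) lies between the open fingers, and the bars lengthen towards image right, the robot's left.

jog_arm:
  steps: {"tx":[0,0,0,0,0,0],"ty":[-0.003,0,0,0,0,0],"tz":[0.035,0.035,0.03,0.022,0,0],"ax":[0,0,0,0,0,0],"ay":[0,0,0,0,0,0],"az":[0,0,0,0,0,0]}

```text
time: 23.6
tool_pos: [0.4695, -0.3054, 0.0921]
orientation: [[-0.982, -0.19, 0.001], [-0.19, 0.982, -0.001], [-0.001, -0.001, -1.0]]
wrist_force: [-0.1, 0.7, 0.3]
grip_width: 0.703
finger_force: 0.0
```

jog_arm:
  steps: {"tx":[0,0,0,0,0,0,0],"ty":[0,0,0,0,0,0,0],"tz":[0,0,0,0,0,0,0],"ax":[0,0,0,0,0,0,0],"ay":[0,0,0,0,0,0,0],"az":[0,0,0,0,0,0,0]}
  aperture: 0
  grip_n: 15

```text
time: 24.3
tool_pos: [0.4688, -0.3048, 0.0907]
orientation: [[-0.982, -0.19, -0.0], [-0.19, 0.982, 0.0], [0.0, 0.0, -1.0]]
wrist_force: [-0.9, 0.8, 0.7]
grip_width: 0.214
finger_force: 15.0
```

jog_arm:
  steps: {"tx":[0,0,0,0,0,0,0,0,0],"ty":[0.008,0.012,0.012,0.012,0.012,0.01,0.005,0,0],"tz":[0,0,0,0,0,0,0,0,0],"ax":[0,0,0,0,0,0,0,0,0],"ay":[0,0,0,0,0,0,0,0,0],"az":[0,0,0,0,0,0,0,0,0]}

```text
time: 25.2
tool_pos: [0.4553, -0.235, 0.0907]
orientation: [[-0.982, -0.19, -0.0], [-0.19, 0.982, 0.0], [0.0, 0.001, -1.0]]
wrist_force: [-0.1, 1.9, 2.6]
grip_width: 0.215
finger_force: 15.0
```

jog_arm:
  steps: {"tx":[0,0,0,0],"ty":[0.003,0.003,0,0],"tz":[0,0,0,0],"ax":[0,0,0,0],"ay":[0,0,0,0],"az":[0,0,0,0]}

```text
time: 25.6
tool_pos: [0.4543, -0.2299, 0.0907]
orientation: [[-0.982, -0.19, 0.001], [-0.19, 0.982, -0.001], [-0.0, -0.001, -1.0]]
wrist_force: [-0.2, -5.3, 0.7]
grip_width: 0.214
finger_force: 15.0
```

jog_arm:
  steps: {"tx":[0,0,0],"ty":[0.003,0,0],"tz":[0,0,0],"ax":[0,0,0],"ay":[0,0,0],"az":[0,0,0]}

```text
time: 25.9
tool_pos: [0.4543, -0.2294, 0.0908]
orientation: [[-0.982, -0.191, 0.003], [-0.191, 0.982, -0.006], [-0.002, -0.006, -1.0]]
wrist_force: [-0.8, -21.9, -9.5]
grip_width: 0.213
finger_force: 15.0
```

jog_arm:
  steps: {"tx":[0,0,0,0,0,0],"ty":[-0.003,0,0,0,0,0],"tz":[0,0,0,0,0,0],"ax":[0,0,0,0,0,0],"ay":[0,0,0,0,0,0],"az":[0,0,0,0,0,0]}
  aperture: 0.6

```text
time: 26.5
tool_pos: [0.4542, -0.2291, 0.0906]
orientation: [[-0.982, -0.19, -0.0], [-0.19, 0.982, 0.0], [0.0, 0.0, -1.0]]
wrist_force: [-0.1, -0.4, -0.5]
grip_width: 0.595
finger_force: 0.0
```

jog_arm:
  steps: {"tx":[0,0,0,0,0,0.03,0.04,0.04,0,0],"ty":[0,0,0,0,0,-0.02,-0.02,-0.02,0,0],"tz":[-0.02,-0.03,-0.04,-0.04,-0.04,-0.02,0,0,0,0],"ax":[0,0,0,0,0,0,0,0,0,0],"ay":[0,0,0,0,0,0,0,0,0,0],"az":[0,0,0,0,0,0,0,0,0,0]}

```text
time: 27.5
tool_pos: [0.3573, -0.3094, 0.2808]
orientation: [[-0.982, -0.188, 0.0], [-0.188, 0.982, -0.0], [-0.0, -0.0, -1.0]]
wrist_force: [-0.3, -0.8, 0.5]
grip_width: 0.602
finger_force: 0.0
```

```bash
python3 -c "
from h import *
c=arm.read_camera('scene');cv2.imwrite('pics/end.png',c['img'][...,::-1])
c=arm.read_camera('top');P=cloud(c);im=cv2.resize(c['img'][120:280,190:420,::-1],None,fx=3,fy=3);cv2.imwrite('pics/tend.png',im)
p=P[(np.hypot(P[...,0]-.4545,P[...,1]+.229)<.04)&(P[...,2]>.095)&(P[...,2]<.115)]
a=.192;R=np.array([[np.cos(a),-np.sin(a)],[np.sin(a),np.cos(a)]])
q=(p[:,:2]-[.4636,-.2781])@R;print(len(p),p.mean(0),q.mean(0),q.min(0),q.max(0))
p=P[(np.hypot(P[...,0]-.537,P[...,1]-.1115)<.045)&(abs(P[...,2]-.21)<.01)];print(len(p),p.mean(0),p.max(0))
print(arm.sense()['wrist_force'])
"
```

```text
78 [ 0.45429542 -0.22914123  0.10373169] [0.00020883 0.04983466] [-0.01367278  0.03916652] [0.01386858 0.05891083]
66 [0.53795276 0.11066449 0.21093781] [0.54933637 0.11997079 0.21627736]
[-0.70083852 -0.72053463  0.48625468]
```

View pics/tend.png

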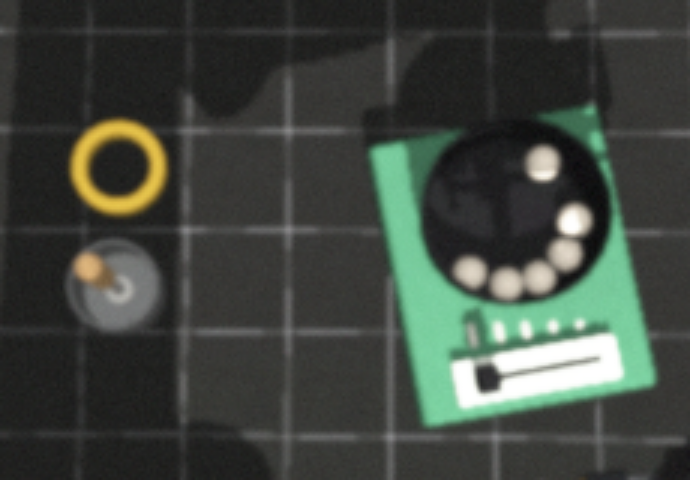

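The picture shows the slider grip at the left end of its track (488,376), measured at 0.0998 m. All six balls are in the bowl, lying elsewhere, and the stirrer stands in the pot at (118,288). I'm handing in.

```bash
python3 -c "
from workcell import arm
print(arm.finish_job())"
```

```text
the job is handed in; nothing more can be done
None
```

I handed the job in at about 27.6 s. After one false start (foot jammed on the balls; went back to the far side) I stirred two anticlockwise rounds: all six balls stayed in the bowl and by my tracking at least four moved well away, the stirrer stands let go in its pot, and the slider was then pushed home (measured 0.0998 m).

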